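Sanitise the washed spice jars

TASK

Raise the stiff lid of the white sanitising box until it stands upright, not leaning back, put every washed jar from the slab into it, each standing upright on the box floor, and shut the lid fully. Then start the cycle: pull the red sprung starter handle right out to its stop, hold it there about two seconds, and ease it back home without letting it snap. Leave the mortar, pestle and mug where they are.

Things in the scene. Friction and masses are not known exactly. Their poses are not given: they have to be found in the camera images.
- sanitiser: white sanitising box, fixed: chamber 180 (x) by 290 mm (y) outside, rim 95 mm high, walls and floor 6 mm (inside 168 by 278, 89 deep). Origin at the centre of the chamber's underside on the slab; x towards the hinge (away from the robot), y to the left, z up. Its left side bears a grey housing 45 mm thick (y 145 to 190 mm), 140 mm long, 95 mm high. Yaw varies.
- lid (a joint): angle of the white lid (184 by 290 mm, 10 mm thick) in rad: 0 shut, 1.571 upright, at most 2.2. Stiff hinge: stays where it is left. Turns about the box's y axis at lid_hinge.
- lid_hinge (a point): middle of the lid's hinge line, on the far (+x) rim: 90 mm in x, 95 mm above the box's origin.
- lid_bar (a point): middle of the steel bar handle on the lid's outer face: round bar 12 mm thick, 90 mm long along the box's y, its centre 38 mm off the lid's outer face and, with the lid shut, 172 mm nearer the robot than the hinge line and 48 mm above it. It moves with the lid.
- starter (a joint): travel of the red starter handle in m: 0 home, 0.040 at its stop, growing along the box's +y. A spring (2 to 5.5 N) pulls it home.
- starter_bar (a point): middle of the grip of the red U-shaped starter handle on the housing's left side: round bar 12 mm thick along the box's x, 58 mm free between its two legs, its centre 70 mm above the slab and, at home, 38 mm out from the housing's side face. It moves with the starter.
- jar_red: washed white plastic jar with a red flip-top lid snapped closed, round, 50 mm diameter, 75 mm tall in all, heavy-bottomed, about 0.12 kg; origin at the centre of its underside, z up when standing. May be absent (None).
- jar_green: washed white plastic jar with a green flip-top lid snapped closed, round, 50 mm diameter, 75 mm tall in all, heavy-bottomed, about 0.12 kg; origin at the centre of its underside, z up when standing. May be absent (None).
- jar_yellow: washed white plastic jar with a yellow flip-top lid snapped closed, round, 50 mm diameter, 75 mm tall in all, heavy-bottomed, about 0.12 kg; origin at the centre of its underside, z up when standing. May be absent (None).
- jar_orange: washed white plastic jar with an orange flip-top lid snapped closed, round, 50 mm diameter, 75 mm tall in all, heavy-bottomed, about 0.12 kg; origin at the centre of its underside, z up when standing. May be absent (None).
- mortar: heavy dark stone mortar, bowl 140 mm across, 65 mm high, origin at the centre of its underside; leave alone
- pestle: short dark wooden pestle lying along its own x, 130 mm long, 26 mm thick, origin under its middle; leave alone
- mug: blue enamel mug, 76 mm across, 75 mm tall, handle at its own +y, origin at the centre of its underside; leave alone

How it is judged:
By the outcome, as a careful person would: the job done as asked, in the order asked, and still so for the second after the job is handed in, with the robot touching nothing.
Of jar_red, jar_green, jar_yellow, jar_orange only 2 to 4 are there at a start; the rules pass over those that are not, and their reading is None.
At some moment in a run one of jar_red, jar_green, jar_yellow, jar_orange may be knocked a few centimetres aside while the robot is not near it.
It also fails if it takes over 210 s, if anything falls off the work surface, if the arm or the gripper's body presses on something with over 40 N, if the wrist force passes 120 N, or if a joint passes its speed limit or range.

ROBOT

A 6-joint arm with a two-finger parallel gripper is mounted at the origin on the work surface. World frame = base frame: x ahead of the robot, y to its left, z up, the work surface at z = 0. Lengths are in m, angles in rad, forces in N, time in s.
With the tool pointing down it reaches from about 0.35 to 0.775 m from the base axis. Payload 7.3 kg.
Tool frame: the origin (TCP) lies at the very end of the fingers, on their centre line; the grasp point (between the pads) lies 19 mm behind it; z points along the fingers, y is the line along which they close (so a half turn about z gives the same grasp; the last joint's range is limited). The gripper opens to 92 mm and grips with 3 to 60 N. Pads are 19 mm wide; open, the fingers measure 130 mm over their backs; the gripper's body (75 mm by 190 mm) begins 47 mm behind the grasp point.
Start: joints at [-1.348, 0.342, 1.524, -0, 1.275, -0.146], TCP at [0.189, -0.49, 0.227] pointing down, gripper open.
Joint ranges: [-2.53, 2.53], [-0.77, 2.02], [0.04, 2.7], [-1, 4.14], [0.28, 2.66], [-3.11, 3.11]. Speed limits (rad/s): [2.57, 2.57, 3.14, 3.14, 3.14, 3.14].

INTERFACE

Orientations are given as [roll, pitch, yaw] about the fixed x, y, z axes, in that order (R = Rz(yaw) Ry(pitch) Rx(roll)).
In Python, from cell import telemetry, eyes, job gives the robot as it stands.
- The arm moves only by the tool apply_moves, never from a script. Its arguments are lists of equal length, an entry for each row: "delta_pos": the shift along the world's x, y, z each as a share of 0.4 m, from -1 to 1, a list of three; "dr": the turn, a rotation vector about the world's x, y, z each as a share of 0.5 rad, from -1 to 1, a list of three; "jaw": the opening, from 0 (shut) to 1 (fully open). A call has 1 to 8 rows; each row is the pose to reach, as a shift and turn from the pose commanded when the call began; what a row does not reach only later rows make up. A row lasts 1/12 s, in which the tool goes at most 41.7 mm and 7.16 degrees, less where a joint would pass 70% of its speed; a pose out of reach is approached as far as the arm can. A call with a number of a shift or a turn outside -1 to 1 is refused whole. A call with a gripper value outside its range is refused whole. The fingers move at their own pace and stop on an object; "force" is the grip in N (left out, the last holds). Time passes only in rows, so rows that repeat a pose let the fingers close. It gives the time, the measured TCP pose, the force, the opening and the grip force at its end, in the units of the state.
- telemetry.observe(): the state, without advancing time (a new reading comes with each control period).
- eyes.read_camera(name): name is "scene" or "top"; returns the picture (400x640x3 uint8, red, green, blue); there is no depth.
- eyes.camera_model(name): a dict with "vertical_fov" (degrees; the focal length in pixels is half the picture's height over the tangent of half this angle, whatever the lens; pixels are square), "cx", "cy" (the principal point, pixels), "k1" (the pictures are not rectified: a ray, as slopes to the right and down, at radius r is drawn at 1 + k1 r^2 times it, then the intrinsics apply), "rvec" (rotation vector, rad) and "tvec" (3), from world to camera coordinates, as OpenCV has them. Camera axes: x right, y down, z forward; pixel columns grow to the right and rows downward; lengths in m; the calibration is good to about 2 mm. A picture is of the moment at which its call begins. camera_model takes no time and is no camera call.
- job.hand_in(): hands the job in; it is judged then, once.
The state is a dict: "time": time; "qpos": joint angles; "qvel": joint speeds; "joint_efforts": joint torques, N m; "tool_pos": TCP position; "tool_rot": TCP orientation; "contact_force": force on the tool from outside, world axes, zero at the start; "torque": the same for the moment, N m; "opening": finger opening in m; "grip_force": force on a finger pad.
Only numpy, scipy, OpenCV 4.12 (cv2) and the standard library are available. Lean on these libraries where they do the work, as an engineer would, in place of code of your own. Each camera call takes 0.05 s, during which the arm holds its last target. There are 200 camera calls.

## Working session

There is one attempt and no reset: what is moved stays moved. The work goes in short steps, Python scripts to look and compute and a tool call to move; the robot and the scene stay as the last step left them, time stands still between calls to the robot, and variables do not carry over. Pictures are saved under pics/ and viewed, at most 14 in all, crops included, and the job is handed in when it is done.

Besides the shell and the picture viewer there is one more tool, called after "Emit:" by a JSON object that holds its "op" and its "data". apply_moves: Moves the arm, as the interface text tells. Its arguments: {"type":"object","properties":{"delta_pos":{"type":"array"},"dr":{"type":"array"},"jaw":{"type":"array"},"force":{"type":"number"}},"required":["delta_pos","dr","jaw"]}

```bash
mkdir -p pics; ls; cat > h.py <<'E'
import numpy as np, cv2
from cell import telemetry, eyes, job
def cam(n):
    m=eyes.camera_model(n); f=200/np.tan(np.radians(m["vertical_fov"])/2)
    R,_=cv2.Rodrigues(np.array(m["rvec"],float)); return m,f,R,np.array(m["tvec"],float).ravel()
def ray(n,u,v):
    m,f,R,t=cam(n); d=np.array([(u-m["cx"])/f,(v-m["cy"])/f]); s=d.copy()
    for _ in range(30): s=d/(1+m["k1"]*(s@s))
    return -R.T@t, R.T@np.array([s[0],s[1],1.])
def onz(n,u,v,z):
    c,d=ray(n,u,v); return c+d*(z-c[2])/d[2]
def proj(n,P):
    m,f,R,t=cam(n); p=R@np.array(P,float)+t; s=p[:2]/p[2]; s=s*(1+m["k1"]*(s@s))
    return np.array([m["cx"]+f*s[0],m["cy"]+f*s[1]])
def shot(n,name):
    a=np.array(eyes.read_camera(n)); cv2.imwrite(f"pics/{name}.png",a[:,:,::-1]); return a
def load(name): return cv2.imread(f"pics/{name}.png")[:,:,::-1]
E
python3 - <<'E'
from h import *
for n in("scene","top"):
    shot(n,n+"0"); m,f,R,t=cam(n); print(n,m,f,-R.T@t)
print(telemetry.observe())
E
```

```text
pics
scene {'vertical_fov': 46.58775433287134, 'cx': 326.7003184308037, 'cy': 199.27820000978454, 'k1': -0.0081656610660472, 'rvec': array([ 0.7769263 ,  2.60830349, -1.10354392]), 'tvec': array([ 0.51768856, -0.13756574,  1.61920101])} 464.5314433418414 [1.09966822 0.78213347 1.04294522]
top {'vertical_fov': 42.796704631728204, 'cx': 321.07770035594655, 'cy': 196.0240213906018, 'k1': -0.01984893169929845, 'rvec': array([ 2.14593778, -2.09161317,  0.17861974]), 'tvec': array([-0.03295855,  0.58570159,  1.42560347])} 510.38305309013805 [ 0.31770726 -0.04304379  1.50787507]
{'time': 0.1, 'qpos': array([-1.34798558e+00,  3.42668883e-01,  1.52490764e+00, -4.32284018e-05,
        1.27539295e+00, -1.46042885e-01]), 'qvel': array([ 0.00120101, -0.0020731 , -0.00221402, -0.00108954,  0.00071616,
        0.00034165]), 'joint_efforts': array([ 1.58471372e-03, -4.32002735e+01, -2.44694638e+01,  7.19087804e-02,
        5.27082221e-02, -4.10052382e-05]), 'tool_pos': array([ 0.18919457, -0.48934252,  0.22611107]), 'tool_rot': array([-3.14022447e+00, -1.59463264e-04,  3.68866137e-01]), 'contact_force': array([ 0.99571936,  0.56428144, -0.56545146]), 'torque': array([0.04344745, 0.01126619, 0.01193991]), 'grip_force': 0.0, 'opening': 0.09177325854225331}
```

View pics/scene0.png

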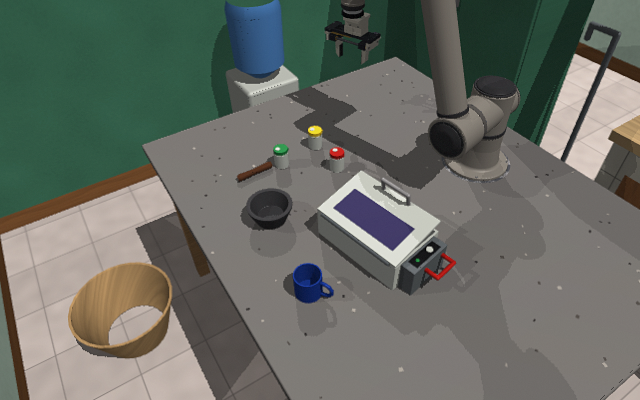

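View pics/top0.png

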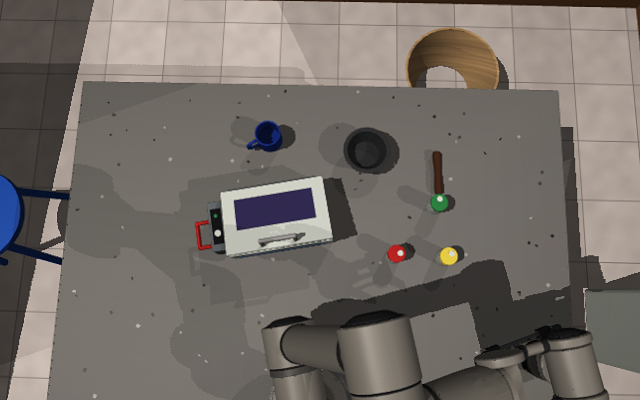

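The scene picture shows the green (281,150), yellow (315,131) and red (337,153) jars, with no orange one. In the top view they are at (440,203), (449,256) and (397,253). The box lid is around (277,215) and the red handle is at (203,235). The green jar stands by the pestle's end.

```bash
cat >> h.py <<'E'
HUE={'red':[(0,6),(174,180)],'green':[(50,80)],'yellow':[(22,32)],'orange':[(9,19)]}
def jars(a,n="top"):
    hsv=cv2.cvtColor(np.ascontiguousarray(a),cv2.COLOR_RGB2HSV); out={}
    for k,rs in HUE.items():
        m=sum(cv2.inRange(hsv,(l,140,90),(h,255,255)) for l,h in rs).astype(np.uint8)
        c,l,s,ce=cv2.connectedComponentsWithStats(m)
        out[k]=[(ce[i].round(1),s[i,4],onz(n,*ce[i],.068).round(4)) for i in range(1,c) if s[i,4]>40]
    return out
E
python3 - <<'E'
from h import *
a=load("top0"); b=load("scene0")
for n,im in(("top",a),("scene",b)):
    for k,v in jars(im,n).items(): print(n,k,v)
hsv=cv2.cvtColor(np.ascontiguousarray(a),cv2.COLOR_RGB2HSV)
m=cv2.inRange(hsv,(0,0,150),(180,60,255)); m[:150]=0;m[280:]=0;m[:,:180]=0;m[:,360:]=0
cs,_=cv2.findContours(m,0,2); c=max(cs,key=cv2.contourArea); 
h=cv2.convexHull(c); q=cv2.approxPolyDP(h,5,True)[:,0]; print("lid quad",q.tolist())
for p in q: print(onz("top",*p,.105).round(4))
P=np.array([onz("top",*p,.105)[:2] for p in h[:,0]]).astype(np.float32); print(cv2.minAreaRect(P))
n=cv2.inRange(hsv,(115,60,30),(140,255,160)); n[:150]=0;n[280:]=0;n[:,:225]=0;n[:,360:]=0
cs,_=cv2.findContours(n,0,2); c=max(cs,key=cv2.contourArea)
P=np.array([onz("top",*p,.105)[:2] for p in c[:,0]]).astype(np.float32); print("navy",cv2.minAreaRect(P))
E
cat > crop.py <<'E'
import sys,cv2
n,x0,y0,x1,y1,s=sys.argv[1],*map(int,sys.argv[2:7])
a=cv2.imread(f"pics/{n}.png")[y0:y1,x0:x1]; cv2.imwrite(f"pics/{n}_{x0}_{y0}.png",cv2.resize(a,None,fx=s,fy=s,interpolation=cv2.INTER_CUBIC))
E
python3 crop.py top0 185 160 345 270 5
```

```text
top red [(array([200.8, 235.1]), np.int32(171), array([0.4623, 0.3203, 0.068 ])), (array([395.7, 253.3]), np.int32(220), array([ 0.4252, -0.2321,  0.068 ]))]
top green [(array([438.8, 202.9]), np.int32(183), array([ 0.5721, -0.355 ,  0.068 ]))]
top yellow [(array([447.9, 256.1]), np.int32(233), array([ 0.4212, -0.3782,  0.068 ]))]
top orange []
scene red [(array([337.2, 152.8]), np.int32(109), array([ 0.4244, -0.2305,  0.068 ])), (array([441.8, 267.8]), np.int32(218), array([0.463 , 0.3163, 0.068 ]))]
scene green [(array([280.9, 148.2]), np.int32(80), array([ 0.569 , -0.3572,  0.068 ]))]
scene yellow [(array([315. , 130.9]), np.int32(117), array([ 0.4213, -0.3765,  0.068 ]))]
scene orange [(array([ 74.9, 197.9]), np.int32(2218), array([ 1.2104, -0.4955,  0.068 ]))]
lid quad [[321, 176], [331, 237], [226, 254], [221, 192]]
[ 0.6342 -0.0171  0.105 ]
[ 0.4628 -0.0492  0.105 ]
[0.4086 0.2379 0.105 ]
[0.5815 0.2625 0.105 ]
((0.5185220241546631, 0.108693927526474), (0.1830330640077591, 0.29559385776519775), 10.955330848693848)
navy ((0.5386453866958618, 0.11171556264162064), (0.08318380266427994, 0.21994994580745697), 10.995036125183105)
```

View pics/top0_185_160.png

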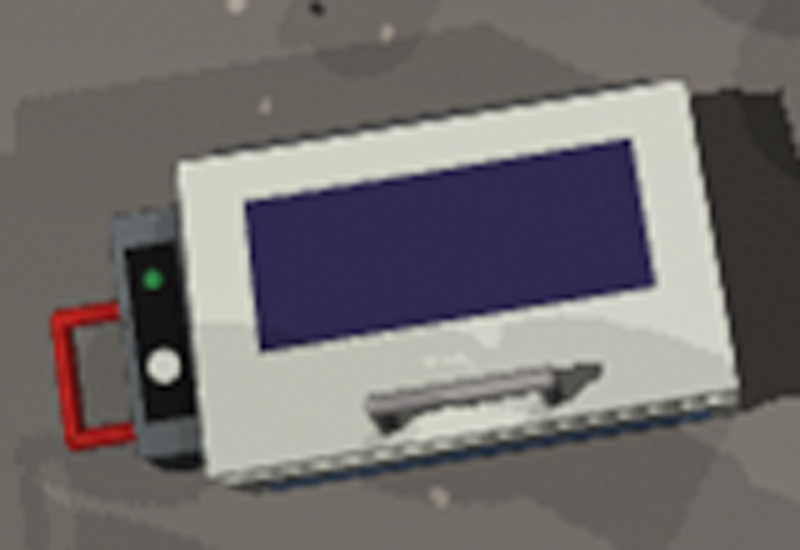

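```bash
python3 - <<'E'
from h import *
C=np.array([[686,82],[737,388],[178,162],[210,478]])/5-.5+np.array([185,160])
P=[onz("top",*p,.105)[:2] for p in C]; print(np.round(P,4))
print("y-edges yaw",[np.arctan2(-(a-b)[0],(a-b)[1]) for a,b in((P[2],P[0]),(P[3],P[1]))],"x",[np.arctan2(*(a-b)[::-1]) for a,b in((P[0],P[1]),(P[2],P[3]))])
yaw=.19; ux=np.array([np.cos(yaw),np.sin(yaw)]); uy=np.array([-ux[1],ux[0]])
O=np.mean(P,0)+.002*ux; print("O",O)
S=np.mean([onz("top",*(np.array(c)/5-.5+[185,160]),.07)[:2] for c in([62,320],[78,442])],0); print("starter",S,(S-O)@ux,(S-O)@uy)
B=onz("top",*(np.array([478,390])/5-.5+[185,160]),.143)[:2]; print("bar",B,(B-O)@ux,(B-O)@uy)
# hinge corners seen in scene
for y in(-.145,.145):
  for x in(-.094,.09): print(x,y,proj("scene",[*(O+x*ux+y*uy),.105]).round(1))
print(proj("scene",[*(O-.082*ux),.143]).round(1))
E
python3 crop.py scene0 310 160 470 300 5
```

```text
[[ 0.6345 -0.019 ]
 [ 0.4626 -0.0517]
 [ 0.5817  0.2651]
 [ 0.4056  0.2364]]
y-edges yaw [np.float64(0.18384461271562524), np.float64(0.1952652877649573)] x [np.float64(0.18777045331493417), np.float64(0.1614495976504011)]
O [0.52304921 0.10805984]
starter [0.46053212 0.32638499] -0.020159394992921385 0.22620313516117221
bar [0.45401228 0.08740775] -0.07169488716646402 -0.007242197395112412
-0.094 -0.145 [360.7 177.8]
0.09 -0.145 [316.  208.3]
-0.094 0.145 [439.  228.8]
0.09 0.145 [394.5 267.2]
[396.1 194.3]
```

View pics/scene0_310_160.png

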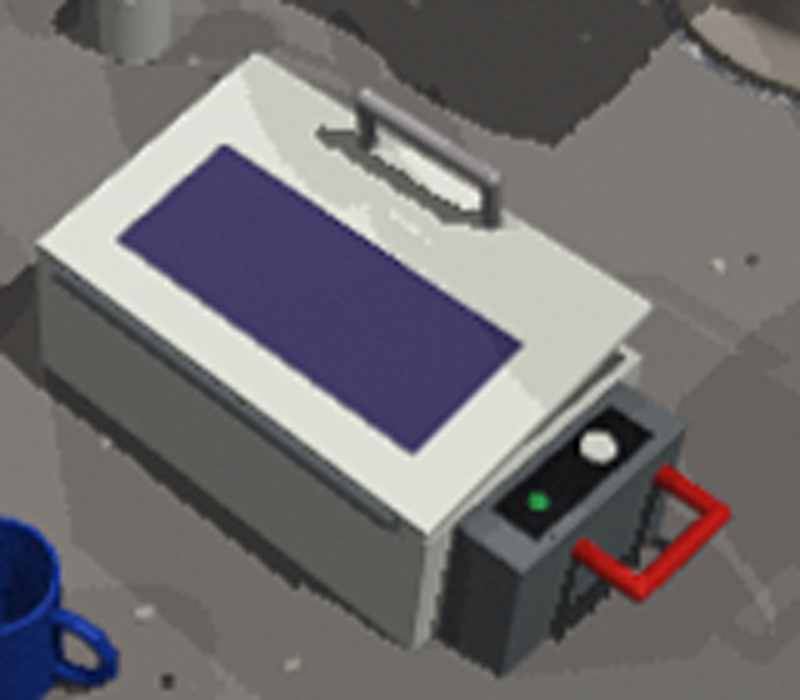

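The scene crop shows the lid slightly ajar, with the bar middle at about (395,187). I'll triangulate the bar and the lid corners to get the box pose.

```bash
cat >> h.py <<'E'
def tri(pt,ps):
    c1,d1=ray("top",*pt); c2,d2=ray("scene",*ps); d1/=np.linalg.norm(d1); d2/=np.linalg.norm(d2)
    s=np.linalg.lstsq(np.c_[d1,-d2],c2-c1,rcond=None)[0]; a,b=c1+s[0]*d1,c2+s[1]*d2; return (a+b)/2,np.linalg.norm(a-b)
E
python3 - <<'E'
from h import *
T=lambda p:np.array(p)/5-.5+[185,160]
S=lambda p:np.array(p)/5-.5+[310,160]
for k,t,s in(("bar",(462,391),(428,138)),("hingeR",(686,82),(38,243)),("hingeL",(178,162),(430,532)),("frontR",(737,388),(255,55)),("frontL",(210,478),(650,306)),
 ("navy far R",(631,139),(120,240)),("navy far L",(245,202),(413,453)),("navy near R",(655,286),(224,146)),("navy near L",(260,352),(521,346)),("st a",(62,320),(640,590)),("st b",(78,442),(722,513))):
    p,e=tri(T(t),S(s)); print(k,p.round(4),round(e,4))
E
```

```text
bar [0.45   0.0929 0.1746] 0.0004
hingeR [ 0.6347 -0.0187  0.1025] 0.0008
hingeL [0.5808 0.2656 0.106 ] 0.002
frontR [ 0.4598 -0.0518  0.1352] 0.0008
frontL [0.4042 0.2299 0.1349] 0.0014
navy far R [0.5993 0.0113 0.1104] 0.0017
navy far L [0.5586 0.2248 0.1116] 0.0002
navy near R [ 0.5152 -0.0055  0.1259] 0.0001
navy near L [0.4738 0.2085 0.1262] 0.0013
st a [0.4947 0.3337 0.07  ] 0.001
st b [0.4255 0.3202 0.0695] 0.0017
```

Emit:
{"op": "apply_moves", "data": {"delta_pos": [[0.378,0.475,0.185],[0.378,0.475,0.185],[0.378,0.475,0.185],[0.378,0.475,0.185],[0.378,0.475,0.185],[0.378,0.475,0.185],[0.378,0.475,0.185],[0.378,0.475,0.185]], "dr": [[0,0,0.928],[0,0,0.928],[0,0,0.928],[0,0,0.928],[0,0,0.928],[0,0,0.928],[0,0,0.928],[0,0,0.928]], "jaw": [0.5,0.5,0.5,0.5,0.5,0.5,0.5,0.5]}}

```text
time: 0.77
tool_pos: [0.3417, -0.2982, 0.3014]
tool_rot: [3.14, 0.0, 0.837]
contact_force: [-0.5, -0.5, -1.1]
opening: 0.047
grip_force: 0.0
```

Emit:
{"op": "apply_moves", "data": {"delta_pos": [[0.2,0.625,0],[0.2,0.625,0],[0.2,0.625,0],[0.2,0.625,0],[0.2,0.625,0],[0.2,0.625,0],[0.2,0.625,0],[0.2,0.625,0]], "dr": [[0,0,0.928],[0,0,0.928],[0,0,0.928],[0,0,0.928],[0,0,0.928],[0,0,0.928],[0,0,0.928],[0,0,0.928]], "jaw": [0.5,0.5,0.5,0.5,0.5,0.5,0.5,0.5]}}

```text
time: 1.43
tool_pos: [0.4207, -0.0482, 0.2999]
tool_rot: [-3.14, -0.0, 1.3]
contact_force: [-0.1, -0.4, -0.5]
opening: 0.0458
grip_force: 0.0
```

Emit:
{"op": "apply_moves", "data": {"delta_pos": [[0.07,0.355,-0.05],[0.07,0.355,-0.05],[0.07,0.355,-0.05],[0.07,0.355,-0.05],[0.07,0.355,-0.05],[0.07,0.355,-0.05],[0.07,0.355,-0.05],[0.07,0.355,-0.05]], "dr": [[0,0,0.926],[0,0,0.926],[0,0,0.926],[0,0,0.926],[0,0,0.926],[0,0,0.926],[0,0,0.926],[0,0,0.926]], "jaw": [0.5,0.5,0.5,0.5,0.5,0.5,0.5,0.5]}}

```text
time: 2.1
tool_pos: [0.4486, 0.0904, 0.2807]
tool_rot: [-3.141, 0.001, 1.756]
contact_force: [1.6, 0.7, 0.0]
opening: 0.0457
grip_force: 0.0
```

Emit:
{"op": "apply_moves", "data": {"delta_pos": [[0,0.005,-0.1],[0,0.005,-0.2],[0,0.005,-0.26],[0,0.005,-0.31],[0,0.005,-0.31],[0,0.005,-0.31]], "dr": [[0,0,0],[0,0,0],[0,0,0],[0,0,0],[0,0,0],[0,0,0]], "jaw": [0.5,0.5,0.5,0.5,0.5,0.5], "force": 20}}

```text
time: 2.6
tool_pos: [0.4484, 0.0932, 0.1567]
tool_rot: [-3.14, -0.0, 1.758]
contact_force: [0.1, -0.1, -0.2]
opening: 0.0456
grip_force: 0.0
```

Emit:
{"op": "apply_moves", "data": {"delta_pos": [[0,0,0],[0,0,0],[0,0,0],[0,0,0],[0,0,0],[0,0,0]], "dr": [[0,0,0],[0,0,0],[0,0,0],[0,0,0],[0,0,0],[0,0,0]], "jaw": [0.05,0.05,0.05,0.05,0.05,0.05], "force": 20}}

```text
time: 3.1
tool_pos: [0.4483, 0.0943, 0.157]
tool_rot: [-3.141, 0.0, 1.76]
contact_force: [-0.6, -1.3, 0.5]
opening: 0.0111
grip_force: 20.0
```

```bash
python3 - <<'E'
from h import *
shot("scene","s1"); s=telemetry.observe(); print(s['tool_pos'],s['tool_rot'],s['contact_force'],s['opening'])
h=np.array([.606,.123]);u=np.array([.9822,.1879])
f=lambda t:np.r_[h+(-.172*np.cos(t)+.048*np.sin(t))*u,.095+.172*np.sin(t)+.048*np.cos(t)]
T=np.linspace(.17,1.56,25); 
for k in range(3):
  print((np.array([f(t)-f(T[8*k]) for t in T[8*k+1:8*k+9]])/.4).round(3).tolist())
E
python3 crop.py scene0 0 0 1 1 1; python3 crop.py s1 330 100 490 240 5
```

```text
[0.44824096 0.09425071 0.1569554 ] [-3.14135969e+00  1.61844371e-04  1.75999386e+00] [-1.1679756  -0.51973584  2.7815666 ] 0.01118099621461933
[[0.012, 0.002, 0.023], [0.024, 0.005, 0.045], [0.038, 0.007, 0.067], [0.054, 0.01, 0.088], [0.07, 0.013, 0.107], [0.088, 0.017, 0.126], [0.106, 0.02, 0.144], [0.126, 0.024, 0.16]]
[[0.02, 0.004, 0.015], [0.042, 0.008, 0.029], [0.064, 0.012, 0.042], [0.086, 0.017, 0.054], [0.11, 0.021, 0.064], [0.134, 0.026, 0.073], [0.158, 0.03, 0.08], [0.183, 0.035, 0.086]]
[[0.025, 0.005, 0.004], [0.05, 0.01, 0.007], [0.076, 0.014, 0.009], [0.101, 0.019, 0.009], [0.126, 0.024, 0.007], [0.152, 0.029, 0.004], [0.177, 0.034, -0.0], [0.201, 0.039, -0.006]]
```

View pics/s1_330_100.png

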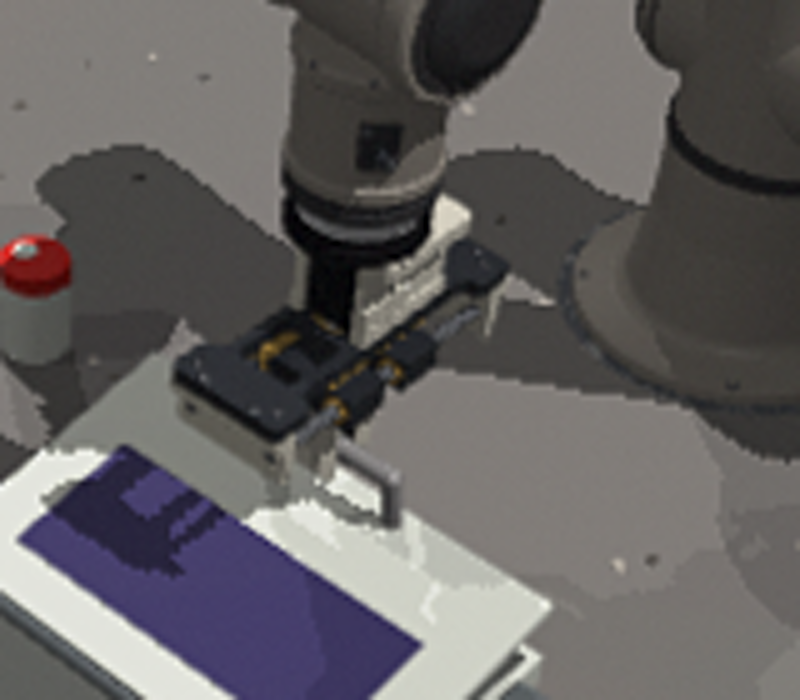

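The fingers are on the bar: opening is 11 mm and grip 20 N. Now I'll raise the lid along the arc.

Emit:
{"op": "apply_moves", "data": {"delta_pos": [[0.012,0.002,0.023],[0.024,0.005,0.045],[0.038,0.007,0.067],[0.054,0.01,0.088],[0.07,0.013,0.107],[0.088,0.017,0.126],[0.106,0.02,0.144],[0.126,0.024,0.16]], "dr": [[0,0,0],[0,0,0],[0,0,0],[0,0,0],[0,0,0],[0,0,0],[0,0,0],[0,0,0]], "jaw": [0.05,0.05,0.05,0.05,0.05,0.05,0.05,0.05]}}

```text
time: 3.82
tool_pos: [0.4966, 0.1036, 0.2204]
tool_rot: [-3.135, -0.0, 1.76]
contact_force: [-8.9, -3.5, 4.4]
opening: 0.0114
grip_force: 20.0
```

Emit:
{"op": "apply_moves", "data": {"delta_pos": [[0.02,0.004,0.015],[0.042,0.008,0.029],[0.064,0.012,0.042],[0.086,0.017,0.054],[0.11,0.021,0.064],[0.134,0.026,0.073],[0.158,0.03,0.08],[0.183,0.035,0.086]], "dr": [[0,0,0],[0,0,0],[0,0,0],[0,0,0],[0,0,0],[0,0,0],[0,0,0],[0,0,0]], "jaw": [0.05,0.05,0.05,0.05,0.05,0.05,0.05,0.05]}}

```text
time: 4.48
tool_pos: [0.5712, 0.1177, 0.2555]
tool_rot: [-3.139, 0.0, 1.76]
contact_force: [-5.5, -1.9, 3.6]
opening: 0.0115
grip_force: 20.0
```

Emit:
{"op": "apply_moves", "data": {"delta_pos": [[0.025,0.005,0.004],[0.05,0.01,0.007],[0.076,0.014,0.009],[0.101,0.019,0.009],[0.126,0.024,0.007],[0.152,0.029,0.004],[0.177,0.034,0],[0.201,0.039,-0.006]], "dr": [[0,0,0],[0,0,0],[0,0,0],[0,0,0],[0,0,0],[0,0,0],[0,0,0],[0,0,0]], "jaw": [0.05,0.05,0.05,0.05,0.05,0.05,0.05,0.05]}}

```text
time: 5.15
tool_pos: [0.6523, 0.1331, 0.2529]
tool_rot: [-3.14, 0.001, 1.76]
contact_force: [-3.6, -2.4, 0.5]
opening: 0.0113
grip_force: 20.0
```

```bash
python3 - <<'E'
from h import *
shot("scene","s2");shot("top","t2"); s=telemetry.observe(); print(s['tool_pos'],s['tool_rot'],s['contact_force'],s['opening'])
E
python3 crop.py s2 290 60 450 200 5
```

```text
[0.65366538 0.13337902 0.2522351 ] [3.14052684e+00 4.76551022e-04 1.75964875e+00] [ 3.22176729 -1.52463117  0.65059248] 0.011201607726453434
```

View pics/s2.png

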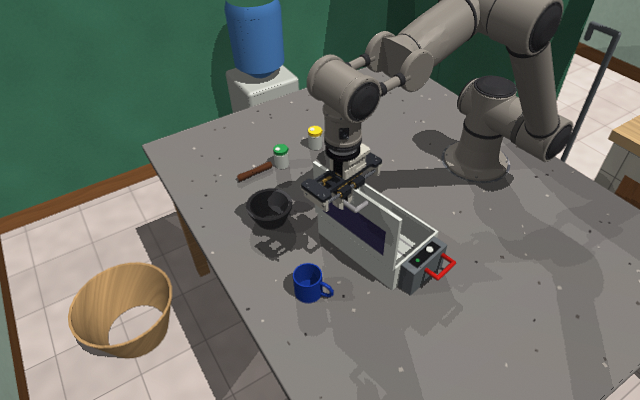

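The lid is upright with the gripper on its bar. I'll release, rise, and move over to the red jar.

Emit:
{"op": "apply_moves", "data": {"delta_pos": [[0,0,0],[0,0,0],[0,0,0],[0,0,0.06],[0,0,0.12],[0,0,0.18],[0,0,0.25],[0,0,0.25]], "dr": [[0,0,0],[0,0,0],[0,0,0],[0,0,0],[0,0,0],[0,0,0],[0,0,0],[0,0,0]], "jaw": [0.28,0.28,0.28,0.28,0.28,0.28,0.28,0.28]}}

```text
time: 5.92
tool_pos: [0.6532, 0.1338, 0.3594]
tool_rot: [3.131, 0.001, 1.76]
contact_force: [-0.5, -0.2, 2.1]
opening: 0.0258
grip_force: 0.0
```

Emit:
{"op": "apply_moves", "data": {"delta_pos": [[-0.143,-0.228,0],[-0.143,-0.228,0],[-0.143,-0.228,0],[-0.143,-0.228,0],[-0.143,-0.228,0]], "dr": [[0,0,-0.785],[0,0,-0.785],[0,0,-0.785],[0,0,-0.785],[0,0,-0.785]], "jaw": [0.28,0.28,0.28,0.28,0.28]}}

```text
time: 6.33
tool_pos: [0.5945, 0.0415, 0.3534]
tool_rot: [3.141, -0.0, 1.366]
contact_force: [1.3, 0.2, -0.9]
opening: 0.0259
grip_force: 0.0
```

Emit:
{"op": "apply_moves", "data": {"delta_pos": [[-0.143,-0.228,0],[-0.143,-0.228,0],[-0.143,-0.228,0],[-0.143,-0.228,0],[-0.143,-0.228,0]], "dr": [[0,0,-0.785],[0,0,-0.785],[0,0,-0.785],[0,0,-0.785],[0,0,-0.785]], "jaw": [0.6,0.6,0.6,0.6,0.6]}}

```text
time: 6.75
tool_pos: [0.5382, -0.0489, 0.3529]
tool_rot: [3.141, -0.001, 0.975]
contact_force: [0.5, 0.3, 0.1]
opening: 0.0529
grip_force: 0.0
```

Emit:
{"op": "apply_moves", "data": {"delta_pos": [[-0.143,-0.228,0],[-0.143,-0.228,0],[-0.143,-0.228,0],[-0.143,-0.228,0],[-0.143,-0.228,0]], "dr": [[0,0,-0.785],[0,0,-0.785],[0,0,-0.785],[0,0,-0.785],[0,0,-0.785]], "jaw": [0.9,0.9,0.9,0.9,0.9]}}

```text
time: 7.17
tool_pos: [0.4815, -0.1397, 0.3527]
tool_rot: [-3.141, -0.001, 0.584]
contact_force: [0.2, -0.0, -0.1]
opening: 0.081
grip_force: 0.0
```

Emit:
{"op": "apply_moves", "data": {"delta_pos": [[-0.143,-0.228,-0.2],[-0.143,-0.228,-0.2],[-0.143,-0.228,-0.2],[-0.143,-0.228,-0.2],[-0.143,-0.228,-0.2],[-0.143,-0.228,-0.2]], "dr": [[0,0,-0.785],[0,0,-0.785],[0,0,-0.785],[0,0,-0.785],[0,0,-0.785],[0,0,-0.785]], "jaw": [0.9,0.9,0.9,0.9,0.9,0.9]}}

```text
time: 7.67
tool_pos: [0.4251, -0.2303, 0.2731]
tool_rot: [-3.141, -0.001, 0.194]
contact_force: [0.4, 0.3, 0.7]
opening: 0.0826
grip_force: 0.0
```

```bash
python3 - <<'E'
from h import *
a=shot("scene","s3");b=shot("top","t3"); s=telemetry.observe(); print(s['tool_pos'],s['tool_rot'],s['contact_force'],s['opening'])
for n,im in(("top",b),("scene",a)): 
  for k,v in jars(im,n).items(): print(n,k,v)
E
python3 - <<'E'
import cv2,numpy as np
a=cv2.imread('pics/s3.png')[140:300,290:470]; b=cv2.imread('pics/t3.png')[150:270,190:370]
cv2.imwrite('pics/c3.png',cv2.resize(np.hstack([a,cv2.copyMakeBorder(b,0,40,0,0,0)]),None,fx=2.2,fy=2.2,interpolation=2))
E
```

```text
[ 0.42544927 -0.23023303  0.27394109] [ 3.14030109e+00 -2.07659828e-03  1.94510372e-01] [-0.86590049  0.32788371  0.57605635] 0.08244581884808319
top red [(array([200.8, 235. ]), np.int32(177), array([0.4627, 0.3205, 0.068 ]))]
top green [(array([440. , 201.5]), np.int32(134), array([ 0.5761, -0.3585,  0.068 ]))]
top yellow []
top orange []
scene red [(array([337.1, 152.7]), np.int32(116), array([ 0.4245, -0.231 ,  0.068 ])), (array([441.6, 267.9]), np.int32(218), array([0.4634, 0.3163, 0.068 ]))]
scene green [(array([281.1, 148.3]), np.int32(85), array([ 0.5685, -0.3566,  0.068 ]))]
scene yellow [(array([314.8, 131. ]), np.int32(118), array([ 0.4222, -0.3762,  0.068 ]))]
scene orange [(array([ 74.9, 197.9]), np.int32(2219), array([ 1.2104, -0.4954,  0.068 ]))]
```

View pics/c3.png

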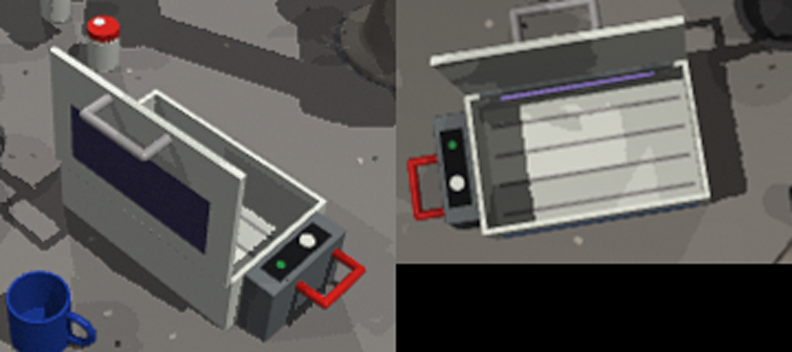

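```bash
python3 - <<'E'
from h import *
u=np.array([.9822,.1879])
for t,s in(((684,20),(52,49)),((432,60),(243,178))):
    t=(np.array(t)-[396,0])/2.2-.3+[190,150]; s=np.array(s)/2.2-.3+[290,140]
    p,e=tri(t,s); print(p,e,(p[:2]-[.606,.123])@u)
E
```

```text
[ 0.63974285 -0.01813006  0.27513787] 0.00020119160364358638 0.006623890833430102
[0.58594665 0.26548537 0.27546818] 0.0014066295634407567 0.007076598432196723
```

Emit:
{"op": "apply_moves", "data": {"delta_pos": [[0,-0.001,-0.2],[0,-0.001,-0.4],[0,-0.001,-0.5],[0,-0.001,-0.592],[0,-0.001,-0.592],[0,-0.001,-0.592],[0,-0.001,-0.592]], "dr": [[0,0,0],[0,0,0],[0,0,0],[0,0,0],[0,0,0],[0,0,0],[0,0,0]], "jaw": [0.9,0.9,0.9,0.9,0.9,0.9,0.9]}}

```text
time: 8.35
tool_pos: [0.4223, -0.2288, 0.0319]
tool_rot: [-3.135, 0.005, 0.193]
contact_force: [-1.4, 1.4, 0.3]
opening: 0.0825
grip_force: 0.0
```

Emit:
{"op": "apply_moves", "data": {"delta_pos": [[0,0,0],[0,0,0],[0,0,0],[0,0,0],[0,0,0],[0,0,0]], "dr": [[0,0,0],[0,0,0],[0,0,0],[0,0,0],[0,0,0],[0,0,0]], "jaw": [0.4,0.4,0.4,0.4,0.4,0.4], "force": 15}}

```text
time: 8.85
tool_pos: [0.4244, -0.2323, 0.0372]
tool_rot: [3.139, -0.002, 0.19]
contact_force: [0.1, 0.5, 7.8]
opening: 0.0498
grip_force: 15.0
```

Emit:
{"op": "apply_moves", "data": {"delta_pos": [[0,0,0.05],[0,0,0.12],[0,0,0.2],[0,0,0.28],[0,0,0.36],[0,0,0.408],[0,0,0.408]], "dr": [[0,0,0],[0,0,0],[0,0,0],[0,0,0],[0,0,0],[0,0,0],[0,0,0]], "jaw": [0.4,0.4,0.4,0.4,0.4,0.4,0.4]}}

```text
time: 9.43
tool_pos: [0.4254, -0.2331, 0.2038]
tool_rot: [3.135, -0.006, 0.19]
contact_force: [1.1, -0.2, -0.0]
opening: 0.0497
grip_force: 15.0
```

Emit:
{"op": "apply_moves", "data": {"delta_pos": [[0.01,0.04,0],[0.03,0.12,0],[0.05,0.2,0],[0.07,0.28,0],[0.09,0.36,0],[0.11,0.44,0],[0.134,0.52,0]], "dr": [[0,0,0],[0,0,0],[0,0,0],[0,0,0],[0,0,0],[0,0,0],[0,0,0]], "jaw": [0.4,0.4,0.4,0.4,0.4,0.4,0.4]}}

```text
time: 10.02
tool_pos: [0.4765, -0.022, 0.1982]
tool_rot: [-3.141, 0.002, 0.189]
contact_force: [0.1, -0.4, -0.4]
opening: 0.0496
grip_force: 15.0
```

Emit:
{"op": "apply_moves", "data": {"delta_pos": [[0,0.09,0],[0,0.18,0],[0,0.27,0],[0,0.36,0],[0,0.44,0],[0,0.5,0],[0,0.51,0],[0,0.51,0]], "dr": [[0,0,0],[0,0,0],[0,0,0],[0,0,0],[0,0,0],[0,0,0],[0,0,0],[0,0,0]], "jaw": [0.4,0.4,0.4,0.4,0.4,0.4,0.4,0.4]}}

```text
time: 10.68
tool_pos: [0.4765, 0.1814, 0.1981]
tool_rot: [3.141, 0.002, 0.193]
contact_force: [0.5, 0.4, -1.5]
opening: 0.0497
grip_force: 15.0
```

```bash
python3 - <<'E'
from h import *
s=telemetry.observe(); print(s['tool_pos'],s['tool_rot'],s['contact_force'],s['opening'],s['grip_force'])
E
```

```text
[0.47647027 0.18137809 0.19806057] [3.14140813e+00 1.89150822e-03 1.92599834e-01] [ 0.50812217  0.42311635 -1.46487589] 0.049668521471710886 14.99983862042427
```

Emit:
{"op": "apply_moves", "data": {"delta_pos": [[0,0,-0.08],[0,0,-0.16],[0,0,-0.24],[0,0,-0.3],[0,0,-0.345],[0,0,-0.37],[0,0,-0.383],[0,0,-0.383]], "dr": [[0,0,0],[0,0,0],[0,0,0],[0,0,0],[0,0,0],[0,0,0],[0,0,0],[0,0,0]], "jaw": [0.4,0.4,0.4,0.4,0.4,0.4,0.4,0.4]}}

```text
time: 11.35
tool_pos: [0.477, 0.1794, 0.0452]
tool_rot: [3.141, 0.002, 0.189]
contact_force: [-1.1, -0.1, -0.2]
opening: 0.0497
grip_force: 15.0
```

Emit:
{"op": "apply_moves", "data": {"delta_pos": [[0,0,-0.002],[0,0,-0.004],[0,0,-0.004],[0,0,-0.004],[0,0,-0.004],[0,0,-0.004],[0,0,-0.004]], "dr": [[0,0,0],[0,0,0],[0,0,0],[0,0,0],[0,0,0],[0,0,0],[0,0,0]], "jaw": [0.4,0.4,0.5,0.6,0.66,0.66,0.66]}}

```text
time: 11.93
tool_pos: [0.4775, 0.1804, 0.0447]
tool_rot: [3.142, -0.001, 0.19]
contact_force: [0.5, 0.1, -0.0]
opening: 0.0604
grip_force: 0.0
```

Emit:
{"op": "apply_moves", "data": {"delta_pos": [[0,0,0.03],[0,0,0.1],[0,0,0.2],[0,0,0.3],[0,0,0.4],[0,0,0.5],[0,0,0.5]], "dr": [[0,0,0],[0,0,0],[0,0,0],[0,0,0],[0,0,0],[0,0,0],[0,0,0]], "jaw": [0.66,0.66,0.66,0.66,0.66,0.66,0.66]}}

```text
time: 12.52
tool_pos: [0.4806, 0.1812, 0.2526]
tool_rot: [-3.141, -0.015, 0.19]
contact_force: [0.9, 0.6, 0.7]
opening: 0.0606
grip_force: 0.0
```

Emit:
{"op": "apply_moves", "data": {"delta_pos": [[-0.07,-0.695,0],[-0.07,-0.695,0],[-0.07,-0.695,0],[-0.07,-0.695,0],[-0.07,-0.695,0],[-0.07,-0.695,0],[-0.07,-0.695,0],[-0.07,-0.695,0]], "dr": [[0,0,0],[0,0,0],[0,0,0],[0,0,0],[0,0,0],[0,0,0],[0,0,0],[0,0,0]], "jaw": [0.9,0.9,0.9,0.9,0.9,0.9,0.9,0.9]}}

```text
time: 13.18
tool_pos: [0.4488, -0.1025, 0.2442]
tool_rot: [3.14, 0.0, 0.185]
contact_force: [0.0, 0.2, 0.1]
opening: 0.0827
grip_force: 0.0
```

```bash
python3 - <<'E'
from h import *
a=shot("scene","s4");b=shot("top","t4"); s=telemetry.observe(); print(s['tool_pos'],s['tool_rot'],s['contact_force'],s['opening'])
for n,im in(("top",b),("scene",a)): 
  for k,v in jars(im,n).items(): print(n,k,v)
a=b[150:270,190:370]; cv2.imwrite('pics/c4.png',cv2.resize(a,None,fx=3,fy=3,interpolation=2)[:,:,::-1])
print(proj("top",[.478,.18,.08]))
E
```

```text
[ 0.44901285 -0.09861006  0.24410946] [-3.14123720e+00  1.29059851e-04  1.86885769e-01] [-0.26504302 -0.33159231  0.24411972] 0.08248334735107486
top red [(array([200.8, 235. ]), np.int32(177), array([0.4627, 0.3205, 0.068 ])), (array([248.8, 230.8]), np.int32(210), array([0.4782, 0.1842, 0.068 ]))]
top green []
top yellow [(array([448.1, 255.9]), np.int32(214), array([ 0.4217, -0.3788,  0.068 ]))]
top orange []
scene red [(array([406.4, 236.5]), np.int32(155), array([0.47  , 0.1826, 0.068 ])), (array([441.6, 267.9]), np.int32(220), array([0.4634, 0.3163, 0.068 ]))]
scene green [(array([280.5, 147.9]), np.int32(61), array([ 0.5692, -0.3598,  0.068 ]))]
scene yellow [(array([314.8, 131.2]), np.int32(110), array([ 0.4228, -0.3755,  0.068 ]))]
scene orange [(array([254.2, 169.5]), np.int32(93), array([ 0.6939, -0.3086,  0.068 ])), (array([ 75. , 197.9]), np.int32(2220), array([ 1.2101, -0.4954,  0.068 ]))]
[249.68727543 230.43945063]
```

View pics/c4.png

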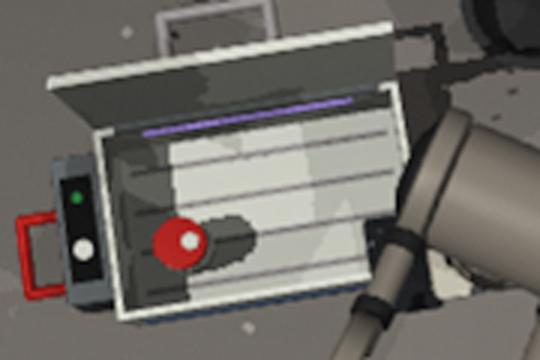

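The red jar stands in the box at crop (180,243), and the lid is still up. Next is yellow.

Emit:
{"op": "apply_moves", "data": {"delta_pos": [[-0.068,-0.696,0],[-0.068,-0.696,0],[-0.068,-0.696,0],[-0.068,-0.696,0],[-0.068,-0.696,0],[-0.068,-0.696,0],[-0.068,-0.696,0],[-0.068,-0.696,0]], "dr": [[0,0,0],[0,0,0],[0,0,0],[0,0,0],[0,0,0],[0,0,0],[0,0,0],[0,0,0]], "jaw": [0.9,0.9,0.9,0.9,0.9,0.9,0.9,0.9]}}

```text
time: 13.95
tool_pos: [0.4218, -0.38, 0.2434]
tool_rot: [3.14, 0.001, 0.187]
contact_force: [0.0, 0.6, 0.3]
opening: 0.0825
grip_force: 0.0
```

Emit:
{"op": "apply_moves", "data": {"delta_pos": [[0,0,0],[0,0,-0.1],[0,0,-0.2],[0,0,-0.3],[0,0,-0.4],[0,0,-0.48],[0,0,-0.518],[0,0,-0.518]], "dr": [[0,0,0],[0,0,0],[0,0,0],[0,0,0],[0,0,0],[0,0,0],[0,0,0],[0,0,0]], "jaw": [0.9,0.9,0.9,0.9,0.9,0.9,0.9,0.9]}}

```text
time: 14.62
tool_pos: [0.4213, -0.3716, 0.0336]
tool_rot: [-3.134, 0.004, 0.192]
contact_force: [0.0, 0.4, 0.7]
opening: 0.0828
grip_force: 0.0
```

Emit:
{"op": "apply_moves", "data": {"delta_pos": [[0,0,0],[0,0,0],[0,0,0],[0,0,0],[0,0,0],[0,0,0],[0,0,0]], "dr": [[0,0,0],[0,0,0],[0,0,0],[0,0,0],[0,0,0],[0,0,0],[0,0,0]], "jaw": [0.4,0.4,0.4,0.4,0.4,0.4,0.4], "force": 15}}

```text
time: 15.2
tool_pos: [0.4225, -0.3767, 0.0382]
tool_rot: [3.14, -0.001, 0.19]
contact_force: [0.5, 0.9, 6.6]
opening: 0.0499
grip_force: 15.0
```

Emit:
{"op": "apply_moves", "data": {"delta_pos": [[0,0,0.05],[0,0,0.12],[0,0,0.2],[0,0,0.28],[0,0,0.36],[0,0,0.408],[0,0,0.408]], "dr": [[0,0,0],[0,0,0],[0,0,0],[0,0,0],[0,0,0],[0,0,0],[0,0,0]], "jaw": [0.4,0.4,0.4,0.4,0.4,0.4,0.4]}}

```text
time: 15.78
tool_pos: [0.4234, -0.3777, 0.2051]
tool_rot: [3.134, -0.004, 0.19]
contact_force: [-0.1, -1.0, -1.2]
opening: 0.05
grip_force: 15.0
```

Emit:
{"op": "apply_moves", "data": {"delta_pos": [[0.005,0.04,0],[0.017,0.12,0],[0.03,0.2,0],[0.042,0.28,0],[0.054,0.36,0],[0.066,0.44,0],[0.078,0.52,0],[0.09,0.6,0]], "dr": [[0,0,0],[0,0,0],[0,0,0],[0,0,0],[0,0,0],[0,0,0],[0,0,0],[0,0,0]], "jaw": [0.4,0.4,0.4,0.4,0.4,0.4,0.4,0.4]}}

```text
time: 16.45
tool_pos: [0.4572, -0.1343, 0.1989]
tool_rot: [-3.14, 0.002, 0.189]
contact_force: [0.8, 0.1, -1.8]
opening: 0.0497
grip_force: 15.0
```

Emit:
{"op": "apply_moves", "data": {"delta_pos": [[0.013,0.09,0],[0.026,0.18,0],[0.039,0.27,0],[0.052,0.36,0],[0.066,0.45,0],[0.08,0.54,0],[0.087,0.595,0],[0.087,0.595,0]], "dr": [[0,0,0],[0,0,0],[0,0,0],[0,0,0],[0,0,0],[0,0,0],[0,0,0],[0,0,0]], "jaw": [0.4,0.4,0.4,0.4,0.4,0.4,0.4,0.4]}}

```text
time: 17.12
tool_pos: [0.4921, 0.1057, 0.1987]
tool_rot: [-3.14, 0.002, 0.194]
contact_force: [0.0, -0.7, 0.2]
opening: 0.0496
grip_force: 15.0
```

```bash
python3 - <<'E'
from h import *
b=shot("top","t5"); s=telemetry.observe(); print(s['tool_pos'],s['tool_rot'],s['contact_force'],s['opening'],s['grip_force'])
for k,v in jars(b).items(): print(k,v)
E
```

```text
[0.49199209 0.10370102 0.19873362] [-3.14115081e+00  2.73415628e-03  1.93428428e-01] [-0.17657755 -0.6190277  -0.58668471] 0.04977324137754576 14.999911040067673
red [(array([200.8, 235. ]), np.int32(177), array([0.4627, 0.3205, 0.068 ])), (array([249.2, 235.6]), np.int32(82), array([0.4646, 0.1825, 0.068 ]))]
green [(array([438.8, 202.9]), np.int32(183), array([ 0.5721, -0.355 ,  0.068 ]))]
yellow []
orange []
```

Emit:
{"op": "apply_moves", "data": {"delta_pos": [[0,0,-0.08],[0,0,-0.16],[0,0,-0.24],[0,0,-0.3],[0,0,-0.345],[0,0,-0.37],[0,0,-0.385],[0,0,-0.387]], "dr": [[0,0,0],[0,0,0],[0,0,0],[0,0,0],[0,0,0],[0,0,0],[0,0,0],[0,0,0]], "jaw": [0.4,0.4,0.4,0.4,0.4,0.4,0.4,0.4]}}

```text
time: 17.83
tool_pos: [0.4924, 0.1012, 0.0448]
tool_rot: [3.142, 0.002, 0.189]
contact_force: [-0.9, -0.7, -0.5]
opening: 0.0495
grip_force: 15.0
```

Emit:
{"op": "apply_moves", "data": {"delta_pos": [[0,0,0],[0,0,0],[0,0,0],[0,0,0],[0,0,0],[0,0,0],[0,0,0]], "dr": [[0,0,0],[0,0,0],[0,0,0],[0,0,0],[0,0,0],[0,0,0],[0,0,0]], "jaw": [0.4,0.4,0.5,0.6,0.64,0.64,0.64]}}

```text
time: 18.42
tool_pos: [0.4931, 0.1019, 0.0458]
tool_rot: [3.141, -0.001, 0.19]
contact_force: [-0.1, 0.2, -0.4]
opening: 0.0585
grip_force: 0.0
```

Emit:
{"op": "apply_moves", "data": {"delta_pos": [[0,0,0.03],[0,0,0.1],[0,0,0.2],[0,0,0.3],[0,0,0.4],[0,0,0.5],[0,0,0.5]], "dr": [[0,0,0],[0,0,0],[0,0,0],[0,0,0],[0,0,0],[0,0,0],[0,0,0]], "jaw": [0.64,0.64,0.64,0.64,0.64,0.64,0.64]}}

```text
time: 19.0
tool_pos: [0.4964, 0.1022, 0.2537]
tool_rot: [3.139, -0.015, 0.19]
contact_force: [0.1, 0.1, -0.0]
opening: 0.0586
grip_force: 0.0
```

Emit:
{"op": "apply_moves", "data": {"delta_pos": [[0.097,-0.573,0],[0.097,-0.573,0],[0.097,-0.573,0],[0.097,-0.573,0],[0.097,-0.573,0],[0.097,-0.573,0],[0.097,-0.573,0],[0.097,-0.573,0]], "dr": [[0,0,0],[0,0,0],[0,0,0],[0,0,0],[0,0,0],[0,0,0],[0,0,0],[0,0,0]], "jaw": [0.9,0.9,0.9,0.9,0.9,0.9,0.9,0.9]}}

```text
time: 19.67
tool_pos: [0.5315, -0.1284, 0.2449]
tool_rot: [-3.141, 0.001, 0.187]
contact_force: [-0.2, 0.0, 0.3]
opening: 0.0826
grip_force: 0.0
```

```bash
python3 - <<'E'
from h import *
a=shot("scene","s6");b=shot("top","t6"); s=telemetry.observe(); print(s['tool_pos'],s['tool_rot'],s['contact_force'],s['opening'])
for n,im in(("top",b),("scene",a)): 
  for k,v in jars(im,n).items(): print(n,k,v)
E
```

```text
[ 0.53141623 -0.12642151  0.24531459] [-3.14092117e+00  3.98474354e-04  1.90143176e-01] [0.87432537 0.78987507 0.40006519] 0.08292679980114441
top red [(array([200.8, 235. ]), np.int32(177), array([0.4627, 0.3205, 0.068 ])), (array([248.8, 230.8]), np.int32(211), array([0.4783, 0.1842, 0.068 ]))]
top green []
top yellow [(array([277.1, 226.9]), np.int32(212), array([0.4913, 0.1044, 0.068 ]))]
top orange []
scene red [(array([406.4, 236.5]), np.int32(158), array([0.4702, 0.1826, 0.068 ])), (array([441.6, 267.9]), np.int32(218), array([0.4634, 0.3163, 0.068 ]))]
scene green [(array([281.9, 147.3]), np.int32(50), array([ 0.5638, -0.3597,  0.068 ]))]
scene yellow []
scene orange [(array([ 75. , 197.9]), np.int32(2216), array([ 1.2101, -0.4954,  0.068 ])), (array([246., 173.]), np.int32(48), array([ 0.7237, -0.3075,  0.068 ]))]
```

View pics/s6.png

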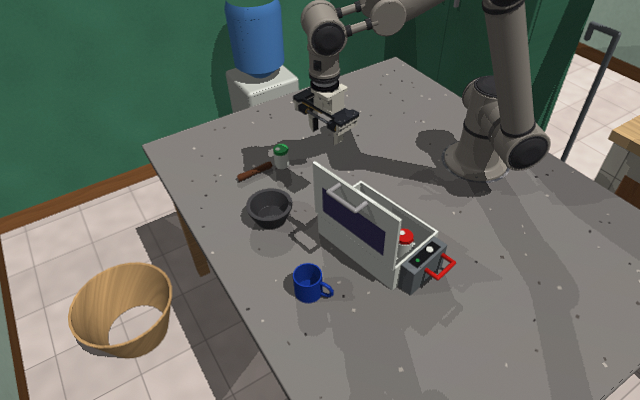

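The scene picture shows red in the box at (404,236), green at (281,155), and the lid still upright. Now green.

Emit:
{"op": "apply_moves", "data": {"delta_pos": [[0.099,-0.573,0],[0.099,-0.573,0],[0.099,-0.573,0],[0.099,-0.573,0],[0.099,-0.573,0],[0.099,-0.573,0],[0.099,-0.573,0],[0.099,-0.573,0]], "dr": [[0,0,0],[0,0,0],[0,0,0],[0,0,0],[0,0,0],[0,0,0],[0,0,0],[0,0,0]], "jaw": [0.9,0.9,0.9,0.9,0.9,0.9,0.9,0.9]}}

```text
time: 20.43
tool_pos: [0.5715, -0.3558, 0.2447]
tool_rot: [-3.14, 0.001, 0.19]
contact_force: [-0.7, 0.4, 0.1]
opening: 0.0825
grip_force: 0.0
```

```bash
python3 - <<'E'
from h import *
s=telemetry.observe(); print(s['tool_pos'],s['tool_rot'])
a=shot("scene","s7"); print(jars(a,"scene")['green'])
E
```

```text
[ 0.57152612 -0.35584891  0.24468225] [-3.14027126e+00  6.06262369e-04  1.89837640e-01]
[(array([281.1, 148.3]), np.int32(82), array([ 0.5687, -0.3565,  0.068 ]))]
```

Emit:
{"op": "apply_moves", "data": {"delta_pos": [[0,0,-0.08],[0,0,-0.18],[0,0,-0.28],[0,0,-0.37],[0,0,-0.45],[0,0,-0.5],[0,0,-0.518],[0,0,-0.518]], "dr": [[0,0,0],[0,0,0],[0,0,0],[0,0,0],[0,0,0],[0,0,0],[0,0,0],[0,0,0]], "jaw": [0.9,0.9,0.9,0.9,0.9,0.9,0.9,0.9]}}

```text
time: 21.15
tool_pos: [0.571, -0.3538, 0.0371]
tool_rot: [-3.139, 0.002, 0.192]
contact_force: [-0.0, 0.5, -0.4]
opening: 0.0822
grip_force: 0.0
```

Emit:
{"op": "apply_moves", "data": {"delta_pos": [[0,0,0],[0,0,0],[0,0,0],[0,0,0],[0,0,0],[0,0,0],[0,0,0]], "dr": [[0,0,0],[0,0,0],[0,0,0],[0,0,0],[0,0,0],[0,0,0],[0,0,0]], "jaw": [0.4,0.4,0.4,0.4,0.4,0.4,0.4], "force": 15}}

```text
time: 21.73
tool_pos: [0.5715, -0.3567, 0.0392]
tool_rot: [3.141, -0.001, 0.19]
contact_force: [-1.1, 0.5, 4.7]
opening: 0.0497
grip_force: 15.0
```

Emit:
{"op": "apply_moves", "data": {"delta_pos": [[0,0,0.05],[0,0,0.12],[0,0,0.2],[0,0,0.28],[0,0,0.36],[0,0,0.408],[0,0,0.408]], "dr": [[0,0,0],[0,0,0],[0,0,0],[0,0,0],[0,0,0],[0,0,0],[0,0,0]], "jaw": [0.4,0.4,0.4,0.4,0.4,0.4,0.4]}}

```text
time: 22.32
tool_pos: [0.5729, -0.3579, 0.207]
tool_rot: [3.135, -0.006, 0.19]
contact_force: [0.8, -0.1, -1.1]
opening: 0.0498
grip_force: 15.0
```

Emit:
{"op": "apply_moves", "data": {"delta_pos": [[-0.007,0.04,0],[-0.02,0.12,0],[-0.033,0.2,0],[-0.047,0.28,0],[-0.06,0.36,0],[-0.073,0.44,0],[-0.08,0.48,0]], "dr": [[0,0,0],[0,0,0],[0,0,0],[0,0,0],[0,0,0],[0,0,0],[0,0,0]], "jaw": [0.4,0.4,0.4,0.4,0.4,0.4,0.4]}}

```text
time: 22.9
tool_pos: [0.5377, -0.1609, 0.1999]
tool_rot: [-3.139, 0.003, 0.191]
contact_force: [1.1, 0.5, -1.5]
opening: 0.0499
grip_force: 15.0
```

Emit:
{"op": "apply_moves", "data": {"delta_pos": [[-0.013,0.08,0],[-0.027,0.16,0],[-0.04,0.24,0],[-0.053,0.32,0],[-0.066,0.4,0],[-0.078,0.456,0],[-0.08,0.466,0],[-0.08,0.466,0]], "dr": [[0,0,0],[0,0,0],[0,0,0],[0,0,0],[0,0,0],[0,0,0],[0,0,0],[0,0,0]], "jaw": [0.4,0.4,0.4,0.4,0.4,0.4,0.4,0.4]}}

```text
time: 23.57
tool_pos: [0.5068, 0.0229, 0.2007]
tool_rot: [-3.142, 0.001, 0.192]
contact_force: [-0.9, -0.8, -1.6]
opening: 0.0498
grip_force: 15.0
```

```bash
python3 - <<'E'
from h import *
s=telemetry.observe(); print(s['tool_pos'],s['tool_rot'],s['opening'],s['grip_force'],s['contact_force'])
E
```

```text
[0.50675743 0.02290288 0.20070251] [-3.14150845e+00  1.41645769e-03  1.92241962e-01] 0.04977117171684955 14.999769777059555 [-0.88012945 -0.83669989 -1.5994632 ]
```

Emit:
{"op": "apply_moves", "data": {"delta_pos": [[0,0,-0.08],[0,0,-0.16],[0,0,-0.24],[0,0,-0.3],[0,0,-0.345],[0,0,-0.37],[0,0,-0.385],[0,0,-0.388]], "dr": [[0,0,0],[0,0,0],[0,0,0],[0,0,0],[0,0,0],[0,0,0],[0,0,0],[0,0,0]], "jaw": [0.4,0.4,0.4,0.4,0.4,0.4,0.4,0.4]}}

```text
time: 24.23
tool_pos: [0.5072, 0.021, 0.0455]
tool_rot: [-3.142, 0.001, 0.189]
contact_force: [0.4, -0.8, -1.4]
opening: 0.0498
grip_force: 15.0
```

Emit:
{"op": "apply_moves", "data": {"delta_pos": [[0,0,0],[0,0,0],[0,0,0],[0,0,0],[0,0,0],[0,0,0],[0,0,0]], "dr": [[0,0,0],[0,0,0],[0,0,0],[0,0,0],[0,0,0],[0,0,0],[0,0,0]], "jaw": [0.4,0.4,0.5,0.6,0.64,0.64,0.64]}}

```text
time: 24.82
tool_pos: [0.5075, 0.0219, 0.0467]
tool_rot: [3.141, -0.001, 0.19]
contact_force: [-0.0, -0.4, 0.4]
opening: 0.059
grip_force: 0.0
```

Emit:
{"op": "apply_moves", "data": {"delta_pos": [[0,0,0.03],[0,0,0.1],[0,0,0.2],[0,0,0.3],[0,0,0.4],[0,0,0.5],[0,0,0.6],[0,0,0.7]], "dr": [[0,0,0],[0,0,0],[0,0,0],[0,0,0],[0,0,0],[0,0,0],[0,0,0],[0,0,0]], "jaw": [0.64,0.64,0.64,0.64,0.64,0.64,0.64,0.64]}}

```text
time: 25.48
tool_pos: [0.5067, 0.022, 0.3287]
tool_rot: [3.141, -0.001, 0.19]
contact_force: [1.8, 0.4, 0.1]
opening: 0.0585
grip_force: 0.0
```

Emit:
{"op": "apply_moves", "data": {"delta_pos": [[0,0,0.1],[0,0,0.1],[0,0,0.1],[0,0,0.1],[0,0,0.1]], "dr": [[0,0,0.785],[0,0,0.785],[0,0,0.785],[0,0,0.785],[0,0,0.785]], "jaw": [0.64,0.64,0.64,0.64,0.64]}}

```text
time: 25.9
tool_pos: [0.507, 0.0219, 0.3661]
tool_rot: [-3.141, 0.0, 0.58]
contact_force: [-0.3, 0.1, 0.4]
opening: 0.0586
grip_force: 0.0
```

Emit:
{"op": "apply_moves", "data": {"delta_pos": [[-0.2,-0.3,0],[-0.2,-0.3,0],[-0.2,-0.3,0],[-0.2,-0.3,0],[-0.2,-0.3,0]], "dr": [[0,0,0.785],[0,0,0.785],[0,0,0.785],[0,0,0.785],[0,0,0.785]], "jaw": [0.27,0.27,0.27,0.27,0.27]}}

```text
time: 26.32
tool_pos: [0.4246, -0.1016, 0.3661]
tool_rot: [-3.141, 0.003, 0.97]
contact_force: [-0.2, 0.6, 0.6]
opening: 0.0303
grip_force: 0.0
```

```bash
python3 - <<'E'
from h import *
a=shot("scene","s8");b=shot("top","t8"); s=telemetry.observe(); print(s['tool_pos'],s['tool_rot'],s['contact_force'],s['opening'])
for n,im in(("top",b),("scene",a)): 
  for k,v in jars(im,n).items(): print(n,k,v)
a=a[140:300,290:470]; b=b[150:270,190:370]
cv2.imwrite('pics/c8.png',cv2.resize(np.hstack([a,cv2.copyMakeBorder(b,0,40,0,0,0)]),None,fx=2.2,fy=2.2,interpolation=2)[:,:,::-1])
E
```

```text
[ 0.42677267 -0.09879995  0.36617258] [-3.14123334e+00 -2.16439895e-04  9.68554342e-01] [0.00385299 0.35926183 0.31347641] 0.02617782475969879
top red [(array([200.8, 235. ]), np.int32(177), array([0.4627, 0.3205, 0.068 ])), (array([248.8, 230.8]), np.int32(211), array([0.4783, 0.1842, 0.068 ]))]
top green [(array([305.9, 221.8]), np.int32(178), array([0.508 , 0.0229, 0.068 ]))]
top yellow [(array([277.1, 227. ]), np.int32(215), array([0.4912, 0.1043, 0.068 ]))]
top orange []
scene red [(array([406.4, 236.5]), np.int32(155), array([0.47  , 0.1826, 0.068 ])), (array([441.6, 267.9]), np.int32(218), array([0.4634, 0.3163, 0.068 ]))]
scene green []
scene yellow []
scene orange [(array([ 74.9, 197.9]), np.int32(2219), array([ 1.2104, -0.4955,  0.068 ]))]
```

View pics/c8.png

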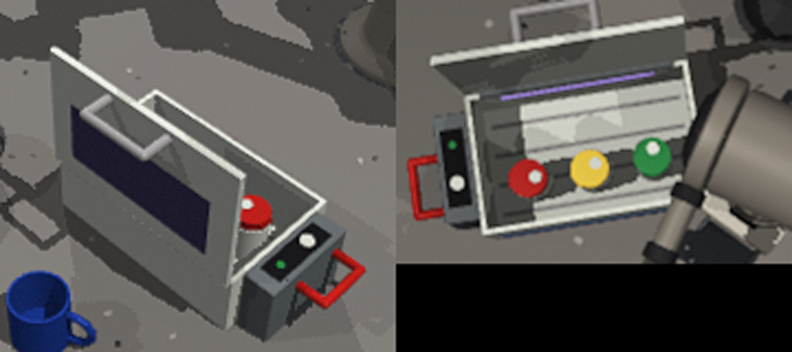

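All three jars stand in the box and the lid hasn't moved. Back to the bar to close it.

Emit:
{"op": "apply_moves", "data": {"delta_pos": [[0.283,0.29,0],[0.283,0.29,0],[0.283,0.29,0],[0.283,0.29,0],[0.283,0.29,0],[0.283,0.29,0]], "dr": [[0,0,0.785],[0,0,0.785],[0,0,0.785],[0,0,0.785],[0,0,0.785],[0,0,0.785]], "jaw": [0.27,0.27,0.27,0.27,0.27,0.27]}}

```text
time: 26.92
tool_pos: [0.5414, 0.0207, 0.3647]
tool_rot: [-3.139, -0.0, 1.369]
contact_force: [-0.5, -0.2, 0.8]
opening: 0.0249
grip_force: 0.0
```

Emit:
{"op": "apply_moves", "data": {"delta_pos": [[0.283,0.29,0],[0.283,0.29,0],[0.283,0.29,0],[0.283,0.29,0],[0.283,0.29,0],[0.283,0.29,0],[0.283,0.29,0],[0.283,0.29,0]], "dr": [[0,0,0.785],[0,0,0.785],[0,0,0.785],[0,0,0.785],[0,0,0.785],[0,0,0.785],[0,0,0.785],[0,0,0.785]], "jaw": [0.27,0.27,0.27,0.27,0.27,0.27,0.27,0.27]}}

```text
time: 27.58
tool_pos: [0.653, 0.1329, 0.3674]
tool_rot: [3.141, 0.0, 1.758]
contact_force: [-0.6, 0.7, -0.0]
opening: 0.0249
grip_force: 0.0
```

```bash
python3 - <<'E'
from h import *
s=telemetry.observe(); print(s['tool_pos'],s['tool_rot'],s['contact_force'],s['opening'])
h=np.array([.606,.123]);u=np.array([.9822,.1879])
f=lambda t:np.r_[h+(-.172*np.cos(t)+.048*np.sin(t))*u,.095+.172*np.sin(t)+.048*np.cos(t)]
T=np.linspace(1.571,0,25)
for k in range(3):
  print((np.array([f(t)-f(T[8*k]) for t in T[8*k+1:8*k+9]])/.4).round(3).tolist())
E
```

```text
[0.65296627 0.13289942 0.36742076] [3.14063753e+00 3.78083338e-04 1.75771499e+00] [-0.58251327  0.68665483 -0.01869742] 0.02488541128897282
[[-0.028, -0.005, 0.007], [-0.056, -0.011, 0.012], [-0.085, -0.016, 0.015], [-0.113, -0.022, 0.016], [-0.142, -0.027, 0.016], [-0.171, -0.033, 0.013], [-0.199, -0.038, 0.009], [-0.227, -0.043, 0.002]]
[[-0.028, -0.005, -0.008], [-0.055, -0.01, -0.018], [-0.081, -0.015, -0.03], [-0.106, -0.02, -0.043], [-0.131, -0.025, -0.059], [-0.154, -0.03, -0.075], [-0.177, -0.034, -0.094], [-0.198, -0.038, -0.113]]
[[-0.02, -0.004, -0.021], [-0.038, -0.007, -0.044], [-0.055, -0.011, -0.067], [-0.071, -0.014, -0.092], [-0.084, -0.016, -0.117], [-0.097, -0.018, -0.144], [-0.107, -0.02, -0.171], [-0.116, -0.022, -0.199]]
```

Emit:
{"op": "apply_moves", "data": {"delta_pos": [[0,0,-0.06],[0,0,-0.12],[0,0,-0.18],[0,0,-0.23],[0,0,-0.265],[0,0,-0.285],[0,0,-0.285],[0,0,-0.285]], "dr": [[0,0,0],[0,0,0],[0,0,0],[0,0,0],[0,0,0],[0,0,0],[0,0,0],[0,0,0]], "jaw": [0.27,0.27,0.27,0.27,0.27,0.27,0.27,0.27]}}

```text
time: 28.25
tool_pos: [0.6536, 0.1332, 0.2538]
tool_rot: [3.14, 0.0, 1.759]
contact_force: [-0.3, 0.1, 0.5]
opening: 0.0251
grip_force: 0.0
```

Emit:
{"op": "apply_moves", "data": {"delta_pos": [[0,0,0],[0,0,0],[0,0,0],[0,0,0],[0,0,0],[0,0,0]], "dr": [[0,0,0],[0,0,0],[0,0,0],[0,0,0],[0,0,0],[0,0,0]], "jaw": [0.05,0.05,0.05,0.05,0.05,0.05], "force": 20}}

```text
time: 28.75
tool_pos: [0.654, 0.1338, 0.2536]
tool_rot: [3.14, 0.001, 1.76]
contact_force: [-0.4, -0.2, 5.5]
opening: 0.0116
grip_force: 20.0
```

Emit:
{"op": "apply_moves", "data": {"delta_pos": [[-0.028,-0.005,0.007],[-0.056,-0.011,0.012],[-0.085,-0.016,0.015],[-0.113,-0.022,0.016],[-0.142,-0.027,0.016],[-0.171,-0.033,0.013],[-0.199,-0.038,0.009],[-0.227,-0.043,0.002]], "dr": [[0,0,0],[0,0,0],[0,0,0],[0,0,0],[0,0,0],[0,0,0],[0,0,0],[0,0,0]], "jaw": [0.05,0.05,0.05,0.05,0.05,0.05,0.05,0.05]}}

```text
time: 29.42
tool_pos: [0.5639, 0.1168, 0.2543]
tool_rot: [3.137, 0.0, 1.76]
contact_force: [3.4, 0.2, 1.4]
opening: 0.0109
grip_force: 20.0
```

Emit:
{"op": "apply_moves", "data": {"delta_pos": [[-0.028,-0.005,-0.008],[-0.055,-0.01,-0.018],[-0.081,-0.015,-0.03],[-0.106,-0.02,-0.043],[-0.131,-0.025,-0.059],[-0.154,-0.03,-0.075],[-0.177,-0.034,-0.094],[-0.198,-0.038,-0.113]], "dr": [[0,0,0],[0,0,0],[0,0,0],[0,0,0],[0,0,0],[0,0,0],[0,0,0],[0,0,0]], "jaw": [0.05,0.05,0.05,0.05,0.05,0.05,0.05,0.05]}}

```text
time: 30.08
tool_pos: [0.4844, 0.1018, 0.2085]
tool_rot: [3.138, -0.0, 1.76]
contact_force: [2.5, 1.2, 1.7]
opening: 0.0116
grip_force: 20.0
```

Emit:
{"op": "apply_moves", "data": {"delta_pos": [[-0.02,-0.004,-0.021],[-0.038,-0.007,-0.044],[-0.055,-0.011,-0.067],[-0.071,-0.014,-0.092],[-0.084,-0.016,-0.117],[-0.097,-0.018,-0.144],[-0.107,-0.02,-0.171],[-0.114,-0.022,-0.192]], "dr": [[0,0,0],[0,0,0],[0,0,0],[0,0,0],[0,0,0],[0,0,0],[0,0,0],[0,0,0]], "jaw": [0.05,0.05,0.05,0.05,0.05,0.05,0.05,0.05]}}

```text
time: 30.75
tool_pos: [0.4383, 0.093, 0.131]
tool_rot: [3.14, -0.0, 1.76]
contact_force: [-0.1, 2.4, 2.7]
opening: 0.0113
grip_force: 20.0
```

Emit:
{"op": "apply_moves", "data": {"delta_pos": [[-0.001,0,-0.004],[-0.002,0,-0.007],[-0.002,0,-0.007]], "dr": [[0,0,0],[0,0,0],[0,0,0]], "jaw": [0.05,0.05,0.05]}}

```text
time: 31.0
tool_pos: [0.4375, 0.0928, 0.1285]
tool_rot: [3.141, -0.0, 1.76]
contact_force: [0.5, 1.4, -2.5]
opening: 0.0113
grip_force: 20.0
```

Emit:
{"op": "apply_moves", "data": {"delta_pos": [[0,0,-0.003],[0,0,-0.006],[0,0,-0.006]], "dr": [[0,0,0],[0,0,0],[0,0,0]], "jaw": [0.05,0.05,0.05]}}

```text
time: 31.25
tool_pos: [0.4368, 0.0927, 0.1259]
tool_rot: [-3.141, -0.0, 1.76]
contact_force: [-2.8, 0.9, 2.3]
opening: 0.0114
grip_force: 20.0
```

Emit:
{"op": "apply_moves", "data": {"delta_pos": [[0,0,-0.003],[0,0,-0.006],[0,0,-0.006]], "dr": [[0,0,0],[0,0,0],[0,0,0]], "jaw": [0.05,0.05,0.05]}}

```text
time: 31.5
tool_pos: [0.4366, 0.0926, 0.1245]
tool_rot: [-3.141, 0.0, 1.76]
contact_force: [-8.4, 0.9, 14.8]
opening: 0.0115
grip_force: 20.0
```

Emit:
{"op": "apply_moves", "data": {"delta_pos": [[0.004,0,-0.003],[0.004,0,-0.006],[0.004,0,-0.006],[0.004,0,-0.006]], "dr": [[0,0,0],[0,0,0],[0,0,0],[0,0,0]], "jaw": [0.05,0.05,0.05,0.05]}}

```text
time: 31.83
tool_pos: [0.4366, 0.0924, 0.1223]
tool_rot: [-3.137, 0.0, 1.76]
contact_force: [-14.0, -1.0, 22.7]
opening: 0.0116
grip_force: 20.0
```

Emit:
{"op": "apply_moves", "data": {"delta_pos": [[0,0,0],[0,0,0],[0,0,0],[0,0,0.05],[0,0,0.15],[0,0,0.25],[0,0,0.35],[0,0,0.35]], "dr": [[0,0,0],[0,0,0],[0,0,0],[0,0,0],[0,0,0],[0,0,0],[0,0,0],[0,0,0]], "jaw": [0.4,0.4,0.4,0.4,0.4,0.4,0.4,0.4]}}

```text
time: 32.5
tool_pos: [0.4427, 0.0929, 0.2684]
tool_rot: [3.128, 0.002, 1.76]
contact_force: [0.6, -1.0, -0.4]
opening: 0.0366
grip_force: 0.0
```

Emit:
{"op": "apply_moves", "data": {"delta_pos": [[-0.02,0.3,0],[-0.02,0.3,0],[-0.02,0.3,0],[-0.02,0.3,0],[-0.02,0.3,0]], "dr": [[0,0,-0.785],[0,0,-0.785],[0,0,-0.785],[0,0,-0.785],[0,0,-0.785]], "jaw": [0.27,0.27,0.27,0.27,0.27]}}

```text
time: 32.92
tool_pos: [0.4307, 0.2154, 0.2607]
tool_rot: [3.142, -0.001, 1.368]
contact_force: [0.1, -0.4, 0.1]
opening: 0.025
grip_force: 0.0
```

Emit:
{"op": "apply_moves", "data": {"delta_pos": [[0.06,0.3,0],[0.06,0.3,0],[0.06,0.3,0],[0.06,0.3,0],[0.06,0.3,0]], "dr": [[0,0,-0.785],[0,0,-0.785],[0,0,-0.785],[0,0,-0.785],[0,0,-0.785]], "jaw": [0.27,0.27,0.27,0.27,0.27]}}

```text
time: 33.33
tool_pos: [0.4553, 0.3337, 0.2599]
tool_rot: [-3.141, 0.001, 0.978]
contact_force: [-0.7, 0.1, 0.0]
opening: 0.0246
grip_force: 0.0
```

Emit:
{"op": "apply_moves", "data": {"delta_pos": [[0,0,0],[0,0,0],[0,0,0],[0,0,0],[0,0,0]], "dr": [[0,0,-0.785],[0,0,-0.785],[0,0,-0.785],[0,0,-0.785],[0,0,-0.785]], "jaw": [0.27,0.27,0.27,0.27,0.27]}}

```text
time: 33.75
tool_pos: [0.4552, 0.3313, 0.2612]
tool_rot: [3.141, 0.0, 0.585]
contact_force: [-0.1, -0.2, -0.5]
opening: 0.0246
grip_force: 0.0
```

Emit:
{"op": "apply_moves", "data": {"delta_pos": [[0,0,0],[0,0,0],[0,0,0],[0,0,0],[0,0,0],[0,0,0],[0,0,0]], "dr": [[0,0,-0.785],[0,0,-0.785],[0,0,-0.785],[0,0,-0.785],[0,0,-0.785],[0,0,-0.785],[0,0,-0.785]], "jaw": [0.27,0.27,0.27,0.27,0.27,0.27,0.27]}}

```text
time: 34.33
tool_pos: [0.455, 0.3325, 0.2612]
tool_rot: [3.141, -0.0, 0.193]
contact_force: [-1.1, -0.2, -0.3]
opening: 0.0249
grip_force: 0.0
```

```bash
python3 - <<'E'
from h import *
a=shot("scene","s9");b=shot("top","t9"); s=telemetry.observe(); print(s['tool_pos'],s['tool_rot'],s['contact_force'],s['opening'])
a=a[150:290,300:460]; cv2.imwrite('pics/c9.png',cv2.resize(a,None,fx=4,fy=4,interpolation=2)[:,:,::-1])
E
```

```text
[0.4548917  0.3325896  0.26115654] [3.14147726e+00 2.23904538e-05 1.91986806e-01] [ 0.37923688  0.26559416 -0.01126979] 0.024528292777076095
```

View pics/c9.png

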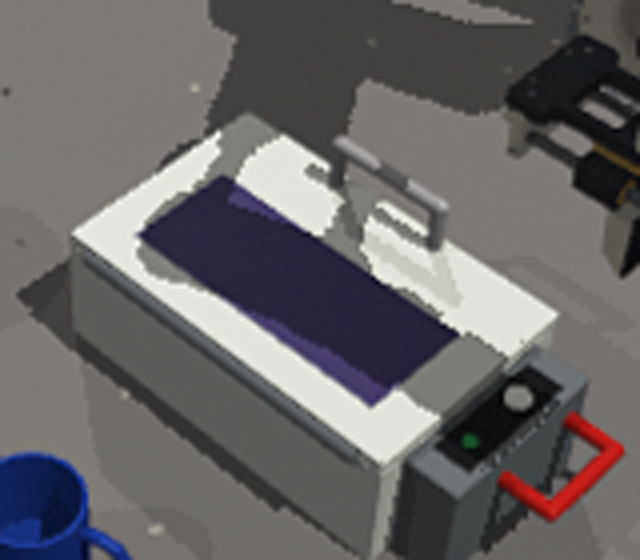

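The lid looks shut: the front-left corner is at scene (438.8,228.4) and the front-right at (362.3,178.0). I'll check this against the prediction.

```bash
python3 - <<'E'
from h import *
h=np.array([.606,.123]);u=np.array([.9822,.1879]);v=np.array([-.1879,.9822])
for t in(0,.015,.03,.05):
  r=-.184*np.cos(t)+.01*np.sin(t); z=.095+.184*np.sin(t)+.01*np.cos(t)
  print(t,[proj(c,[*(h+r*u+y*v),z]).round(1).tolist() for c in("scene","top") for y in(-.145,.145)])
b=load("t9")[170:265,190:345]; cv2.imwrite('pics/c9t.png',cv2.resize(b,None,fx=5,fy=5,interpolation=2)[:,:,::-1])
E
```

```text
0 [[361.8, 176.8], [440.0, 227.6], [332.6, 240.8], [228.3, 257.9]]
0.015 [[361.8, 176.1], [440.1, 226.9], [332.6, 240.6], [228.1, 257.8]]
0.03 [[361.8, 175.5], [440.2, 226.3], [332.6, 240.4], [227.9, 257.7]]
0.05 [[361.7, 174.6], [440.4, 225.4], [332.6, 240.2], [227.7, 257.4]]
```

View pics/c9t.png

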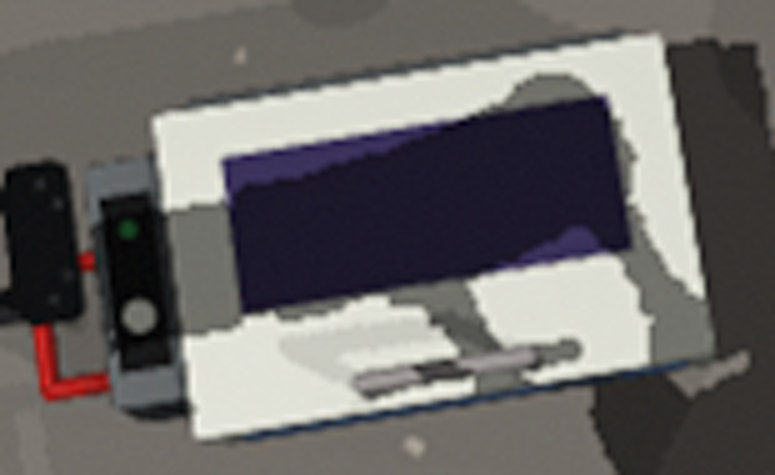

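The lid sits flush, so it's shut. Now the starter.

Emit:
{"op": "apply_moves", "data": {"delta_pos": [[0.012,-0.014,-0.1],[0.012,-0.014,-0.2],[0.012,-0.014,-0.28],[0.012,-0.014,-0.34],[0.012,-0.014,-0.36],[0.012,-0.014,-0.36]], "dr": [[0,0,0],[0,0,0],[0,0,0],[0,0,0],[0,0,0],[0,0,0]], "jaw": [0.27,0.27,0.27,0.27,0.27,0.27]}}

```text
time: 34.93
tool_pos: [0.4586, 0.3265, 0.1152]
tool_rot: [3.14, 0.004, 0.191]
contact_force: [1.2, 0.1, 0.4]
opening: 0.0249
grip_force: 0.0
```

Emit:
{"op": "apply_moves", "data": {"delta_pos": [[0,0,-0.02],[0,0,-0.04],[0,0,-0.07],[0,0,-0.1],[0,0,-0.13],[0,0,-0.155],[0,0,-0.155]], "dr": [[0,0,0],[0,0,0],[0,0,0],[0,0,0],[0,0,0],[0,0,0],[0,0,0]], "jaw": [0.27,0.27,0.27,0.27,0.27,0.27,0.27]}}

```text
time: 35.52
tool_pos: [0.4591, 0.3268, 0.0539]
tool_rot: [3.141, 0.002, 0.19]
contact_force: [0.4, -0.8, -0.1]
opening: 0.0249
grip_force: 0.0
```

Emit:
{"op": "apply_moves", "data": {"delta_pos": [[0,0,0],[0,0,0],[0,0,0],[0,0,0],[0,0,0],[0,0,0]], "dr": [[0,0,0],[0,0,0],[0,0,0],[0,0,0],[0,0,0],[0,0,0]], "jaw": [0.05,0.05,0.05,0.05,0.05,0.05], "force": 25}}

```text
time: 36.02
tool_pos: [0.4604, 0.3272, 0.056]
tool_rot: [-3.141, -0.002, 0.19]
contact_force: [0.4, -2.7, 4.9]
opening: 0.0112
grip_force: 25.0
```

Emit:
{"op": "apply_moves", "data": {"delta_pos": [[-0.002,0.012,0],[-0.004,0.024,0],[-0.007,0.036,0],[-0.009,0.048,0],[-0.012,0.06,0],[-0.014,0.072,0],[-0.016,0.084,0],[-0.018,0.094,0]], "dr": [[0,0,0],[0,0,0],[0,0,0],[0,0,0],[0,0,0],[0,0,0],[0,0,0],[0,0,0]], "jaw": [0.05,0.05,0.05,0.05,0.05,0.05,0.05,0.05]}}

```text
time: 36.68
tool_pos: [0.4532, 0.3644, 0.056]
tool_rot: [3.141, -0.001, 0.19]
contact_force: [1.9, -6.6, 6.3]
opening: 0.0111
grip_force: 25.0
```

Emit:
{"op": "apply_moves", "data": {"delta_pos": [[-0.001,0.006,0],[-0.002,0.009,0],[-0.002,0.009,0]], "dr": [[0,0,0],[0,0,0],[0,0,0]], "jaw": [0.05,0.05,0.05]}}

```text
time: 36.93
tool_pos: [0.4528, 0.3663, 0.0559]
tool_rot: [3.138, -0.001, 0.19]
contact_force: [3.2, -11.5, 7.4]
opening: 0.011
grip_force: 25.0
```

Emit:
{"op": "apply_moves", "data": {"delta_pos": [[-0.001,0.004,0],[-0.001,0.004,0],[-0.001,0.004,0],[-0.001,0.004,0],[-0.001,0.004,0],[-0.001,0.004,0],[-0.001,0.004,0],[-0.001,0.004,0]], "dr": [[0,0,0],[0,0,0],[0,0,0],[0,0,0],[0,0,0],[0,0,0],[0,0,0],[0,0,0]], "jaw": [0.05,0.05,0.05,0.05,0.05,0.05,0.05,0.05]}}

```text
time: 37.6
tool_pos: [0.4527, 0.3664, 0.0559]
tool_rot: [3.136, -0.0, 0.19]
contact_force: [5.0, -17.4, 8.0]
opening: 0.0113
grip_force: 25.0
```

Emit:
{"op": "apply_moves", "data": {"delta_pos": [[0,0,0],[0,0,0],[0,0,0],[0,0,0],[0,0,0],[0,0,0],[0,0,0],[0,0,0]], "dr": [[0,0,0],[0,0,0],[0,0,0],[0,0,0],[0,0,0],[0,0,0],[0,0,0],[0,0,0]], "jaw": [0.05,0.05,0.05,0.05,0.05,0.05,0.05,0.05]}}

```text
time: 38.27
tool_pos: [0.4528, 0.3664, 0.0559]
tool_rot: [3.136, -0.0, 0.19]
contact_force: [4.4, -17.7, 8.7]
opening: 0.011
grip_force: 25.0
```

Emit:
{"op": "apply_moves", "data": {"delta_pos": [[0,0,0],[0,0,0],[0,0,0],[0,0,0],[0,0,0],[0,0,0],[0,0,0],[0,0,0]], "dr": [[0,0,0],[0,0,0],[0,0,0],[0,0,0],[0,0,0],[0,0,0],[0,0,0],[0,0,0]], "jaw": [0.05,0.05,0.05,0.05,0.05,0.05,0.05,0.05]}}

```text
time: 38.93
tool_pos: [0.4527, 0.3664, 0.0559]
tool_rot: [3.136, -0.0, 0.19]
contact_force: [5.0, -17.3, 8.9]
opening: 0.0114
grip_force: 25.0
```

```bash
python3 - <<'E'
from h import *
s=telemetry.observe(); print(s['time'],s['tool_pos'],s['contact_force'],s['opening'])
E
```

```text
38.9333 [0.45273581 0.36641318 0.05590255] [  4.95129695 -17.25986504   8.94273804] 0.011369444330397055
```

Emit:
{"op": "apply_moves", "data": {"delta_pos": [[0.001,-0.007,0],[0.003,-0.014,0],[0.004,-0.021,0],[0.006,-0.028,0],[0.007,-0.035,0],[0.009,-0.042,0],[0.01,-0.049,0],[0.011,-0.056,0]], "dr": [[0,0,0],[0,0,0],[0,0,0],[0,0,0],[0,0,0],[0,0,0],[0,0,0],[0,0,0]], "jaw": [0.05,0.05,0.05,0.05,0.05,0.05,0.05,0.05]}}

```text
time: 39.6
tool_pos: [0.4564, 0.3473, 0.056]
tool_rot: [3.141, -0.002, 0.19]
contact_force: [2.3, -2.5, 5.3]
opening: 0.0111
grip_force: 25.0
```

Emit:
{"op": "apply_moves", "data": {"delta_pos": [[0.001,-0.007,0],[0.003,-0.014,0],[0.004,-0.021,0],[0.006,-0.028,0],[0.007,-0.035,0],[0.009,-0.042,0],[0.01,-0.048,0],[0.01,-0.051,0]], "dr": [[0,0,0],[0,0,0],[0,0,0],[0,0,0],[0,0,0],[0,0,0],[0,0,0],[0,0,0]], "jaw": [0.05,0.05,0.05,0.05,0.05,0.05,0.05,0.05]}}

```text
time: 40.27
tool_pos: [0.4604, 0.3272, 0.056]
tool_rot: [-3.141, -0.002, 0.19]
contact_force: [0.7, -2.2, 5.1]
opening: 0.0109
grip_force: 25.0
```

Emit:
{"op": "apply_moves", "data": {"delta_pos": [[0,-0.002,0],[0,-0.002,0],[0,-0.002,0]], "dr": [[0,0,0],[0,0,0],[0,0,0]], "jaw": [0.05,0.05,0.05]}}

```text
time: 40.52
tool_pos: [0.4604, 0.3269, 0.056]
tool_rot: [-3.141, -0.002, 0.19]
contact_force: [-0.1, 0.2, 6.5]
opening: 0.0109
grip_force: 25.0
```

Emit:
{"op": "apply_moves", "data": {"delta_pos": [[0,0,0],[0,0,0],[0,0,0],[0,0,0.03],[0,0,0.1],[0,0,0.2],[0,0,0.3],[0,0,0.4]], "dr": [[0,0,0],[0,0,0],[0,0,0],[0,0,0],[0,0,0],[0,0,0],[0,0,0],[0,0,0]], "jaw": [0.27,0.27,0.27,0.27,0.27,0.27,0.27,0.27]}}

```text
time: 41.18
tool_pos: [0.4589, 0.326, 0.2163]
tool_rot: [3.141, 0.002, 0.19]
contact_force: [0.6, 0.2, 0.4]
opening: 0.0247
grip_force: 0.0
```

Emit:
{"op": "apply_moves", "data": {"delta_pos": [[-0.1,0.2,0.1],[-0.1,0.2,0.1],[-0.1,0.2,0.1],[-0.1,0.2,0.1],[-0.1,0.2,0.1],[-0.1,0.2,0.1]], "dr": [[0,0,0],[0,0,0],[0,0,0],[0,0,0],[0,0,0],[0,0,0]], "jaw": [0.27,0.27,0.27,0.27,0.27,0.27]}}

```text
time: 41.68
tool_pos: [0.4196, 0.4052, 0.2536]
tool_rot: [3.14, 0.002, 0.19]
contact_force: [0.6, -0.2, -0.1]
opening: 0.0248
grip_force: 0.0
```

```bash
python3 - <<'E'
from h import *
a=shot("scene","s10");b=shot("top","t10"); print(jars(a,"scene"),jars(b))
E
```

```text
{'red': [(array([439.3, 269.5]), np.int32(146), array([0.4719, 0.3168, 0.068 ]))], 'green': [], 'yellow': [], 'orange': [(array([ 75. , 197.9]), np.int32(2217), array([ 1.2101, -0.4954,  0.068 ]))]} {'red': [(array([200.2, 228.9]), np.int32(81), array([0.4802, 0.3234, 0.068 ]))], 'green': [], 'yellow': [], 'orange': []}
```

View pics/s10.png

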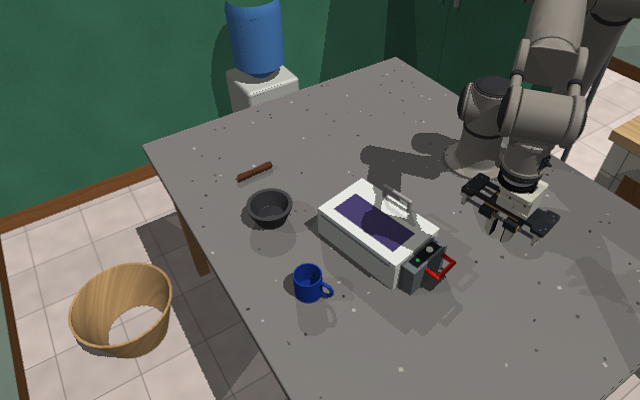

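The picture shows the lid shut, the handle home at (440,268), the slab clear of jars, and the mortar, pestle and mug where they were. Handing in.

```bash
python3 -c "
from cell import job; print(job.hand_in())"
```

```text
the job is handed in; nothing more can be done
None
```

The job is handed in: the red, green and yellow jars (there was no orange one) stand in the box with the lid shut, the starter was pulled to its stop, held about 2 s and eased home, and the mortar, pestle and mug weren't moved; the hand-in gave no verdict.

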